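Fit the hinge leaf to the dough press

TASK

Lift the lid off the blue pot by its knob and set it down, not dropped, on the round cork mat. Then take the steel hinge leaf out of the pot and bring its brass knuckle down between the two brass knuckles of the dough press, strap out over the round press plate, so that the knuckle holes line up for the pin. Finish holding it there, still and level, carried by the gripper alone and not resting or leaning on the press; leave the pot and everything else where they are.

Things in the scene. Friction and masses are not known exactly. Their poses are not given: they have to be found in the camera images.
- pot: Blue round casserole pot, loose, 1.5 kg, 190 mm outside diameter, 180 mm inside, 50 mm high, inner floor 5 mm above the worktop; two small ears at its +y and -y sides (to 111 mm from the centre). Origin: centre of its underside, z up.
- lid: Loose lid on the pot, about 0.35 kg: blue disc 196 mm in diameter, its top 14 mm above the origin, over a white plug 168 mm in diameter, 8 mm deep, 6 mm free all round in the pot's mouth. Pale wooden knob: 34 mm in diameter, from 22 to 44 mm above the origin, on a thin stem. Origin: centre of the plug's underside, 42 mm above the worktop when on the pot; z up.
- lid_knob (a point): Point in the lid's knob, on its axis, 38 mm above the lid's origin (6 mm below the knob's top). With the TCP here, fingers pointing down, the fingertips clear the disc by 5 mm.
- mat: Round cork mat, fixed, 180 mm in diameter, 5 mm thick, bare. Origin: centre of its underside on the worktop.
- leaf: Loose hinge leaf, 0.28 kg, lying level on the pot's inner floor. Steel strap x -55 to +22 mm, 30 mm wide (y), z 14 to 26 mm; grip it across the width at x = 0. A 16 mm wide neck leads to a brass knuckle (tube along y, 26 mm outside, 18 mm long, 12 mm hole) at x = +42, z = 13 mm. Rubber foot under the tail. Origin: under its centre of mass, on the plane it lies on; x to the knuckle, z up.
- leaf_hole (a point): Centre of the leaf's knuckle hole: at (42, 0, 13) mm in the leaf's frame, axes as the leaf's, hole along y.
- leaf_tail (a point): Middle of the tail end of the leaf's strap, at (-55, 0, 20) mm in the leaf's frame.
- press: Dough press, fixed: blue base 200 x 130 x 16 mm (x, y, z), aluminium press plate 110 mm across at x = -30 mm, top at z = 28 mm. At its +x end two cheeks carry a brass knuckle each (26 mm outside, 12 mm hole along y, 16 mm long); the gap between, y -13 to +13 mm, is open above and below. Origin: centre of the underside, z up. The fitted leaf's x lies along the press's x, strap to -x over the plate.
- press_hole (a point): Midpoint between the press's two knuckle holes, on their common axis: at (75, 0, 85) mm in the press frame, axes as the press's. The pin is 8 mm thick, the holes 12 mm, so 4 mm off still lets it in. Leaf level and holes in line: leaf_hole coincides with this point.
- pink_tub: Bystander, to be left where it stands: red tub with a white cap, 56 mm in diameter, 65 mm high.
- yellow_tub: Bystander, to be left where it stands: yellow tub with a white cap, 56 mm in diameter, 65 mm high.
- spice_jar: Bystander, to be left where it stands: small amber jar with a black cap, 46 mm in diameter, 75 mm high.
- pin_tray: Bystander, to be left where it stands: small aluminium tray 70 x 50 x 14 mm in which the hinge pin lies.
- spatula: Bystander, to be left where it stands: spatula lying flat, 170 mm long.
- icing_bowl: Bystander, to be left where it stands: blue plastic bowl, 110 mm in diameter, 60 mm high.
- cup: Bystander, to be left where it stands: white mug, 76 mm in diameter, 85 mm high.

How it is judged:
By the outcome, as a careful person would: the job done as asked, in the order asked, and still so for the second after the job is handed in, while the arm keeps its last pose, push and grip.
It also fails if it takes over 64 s, if anything falls off the work surface, if the arm or the gripper's body presses on something with over 40 N, if the wrist force passes 120 N, or if a joint passes its speed limit or range.

ROBOT

A 6-joint arm with a two-finger parallel gripper is mounted at the origin on the work surface. World frame = base frame: x ahead of the robot, y to its left, z up, the work surface at z = 0. Lengths are in mm, angles in degrees, forces in N, time in s.
With the tool pointing down it reaches from about 350 to 850 mm from the base axis. Payload 8.1 kg.
Tool frame: the origin (TCP) lies between the finger pads, 19 mm behind the fingertips; this is the grasp point; z points along the fingers, y is the line along which they close (so a half turn about z gives the same grasp; the last joint's range is limited). The gripper opens to 85 mm and grips with 20 to 120 N. Pads are 22 mm wide; open, the fingers measure 114 mm over their backs; the gripper's body (76 mm by 85 mm) begins 54 mm behind the grasp point. The pads swing forward as they close: fully open they stand 13 mm farther back than shut.
Start: joints at [-80.982, 7.471, 85.268, -0, 87.261, -4.893], TCP at [144.273, -582.401, 249.992] pointing down, gripper open.
Joint ranges: [-169.43, 169.43], [-51.17, 129.36], [1.28, 143.12], [-76.62, 256.62], [0, 156.53], [-152.29, 152.29]. Speed limits (degrees/s): [136.94, 136.94, 159.86, 180, 180, 180].

INTERFACE

Orientations are given as [roll, pitch, yaw] about the fixed x, y, z axes, in that order (R = Rz(yaw) Ry(pitch) Rx(roll)).
In Python, from bench import r gives the robot as it stands. The module is installed in compiled form; this text tells all that it offers.
- The arm moves only by the tool jog_arm, never from a script. Its argument "rows" is a list of rows, each a list of 2 entries, a list of its own where there are three numbers: the shift along the tool's x, y, z in mm, then the turn, a rotation vector about the tool's x, y, z in rad. A call has 1 to 10 rows; each row is the pose to reach, as a shift and turn from the pose commanded when the call began, along the tool's axes at that moment; what a row does not reach only later rows make up. A row lasts 1/10 s, in which the tool goes at most 50 mm and 8.59 degrees, less where a joint would pass 70% of its speed; a pose out of reach is approached as far as the arm can. A call with a gripper value outside its range is refused whole. "grip" is the finger opening in mm, from 0 to 85.4, set as the call begins (left out, the last holds). The fingers move at their own pace and stop on an object; "force" is the grip in N (left out, the last holds). Time passes only in rows, so rows that repeat a pose let the fingers close. It gives the time, the measured TCP pose, the force, the opening and the grip force at its end, in the units of the state.
- r.sense(): the state, without advancing time (a new reading comes with each control period).
- r.snapshot(name): name is "side" or "top"; returns (picture, depth): 384x512x3 uint8, blue, green, red; 384x512 float32, mm along the optical axis (not along the pixel's ray), 0 where there is no reading.
- r.camera_params(name): a dict with "fx", "fy", "cx", "cy" (pixels), "pose" (4x4, takes a point from camera to world coordinates). Camera axes: x right, y down, z forward; pixel columns grow to the right and rows downward; lengths in mm; the calibration is good to about 2 mm. A picture is of the moment at which its call begins. camera_params takes no time and is no camera call.
- r.hand_in(): hands the job in; it is judged then, once.
The state is a dict: "time": time; "joint_pos": joint angles; "qd": joint speeds; "joint_efforts": joint torques, N m; "tool_pos": TCP position; "tcp_rot": TCP orientation; "ft_force": force on the tool from outside, world axes, zero at the start; "wrist_torque": the same for the moment, N m; "finger_gap": finger opening in mm; "grip_force": force on a finger pad.
Only numpy, scipy, OpenCV 4.12 (cv2) and the standard library are available. Lean on these libraries where they do the work, as an engineer would, in place of code of your own. Each camera call takes 0.05 s, during which the arm holds its last target. There are 200 camera calls.

## Working session

There is one attempt and no reset: what is moved stays moved. The work goes in short steps, Python scripts to look and compute and a tool call to move; the robot and the scene stay as the last step left them, time stands still between calls to the robot, and variables do not carry over. Pictures are saved under pics/ and viewed, at most 10 in all, crops included, and the job is handed in when it is done.

Besides the shell and the picture viewer there is one more tool, called after ">>>" as name([rows], argument=value, ...), one row to a line, values as JSON. jog_arm: Moves the arm, as the interface text tells. Its arguments: {"type":"object","properties":{"rows":{"type":"array"},"grip":{"type":"number"},"force":{"type":"number"}},"required":["rows"]}

```bash
mkdir -p pics; ls
cat > h.py <<'E'
import numpy as np, cv2
from bench import r
def snap(n,name=None):
    im,d=r.snapshot(n); 
    if name: cv2.imwrite(f'pics/{name}.png',im)
    np.savez(f'/tmp/{n}.npz',im=im,d=d); return im,d
def cloud(n,d):
    c=r.camera_params(n); v,u=np.mgrid[:d.shape[0],:d.shape[1]]
    p=np.stack([(u-c['cx'])/c['fx']*d,(v-c['cy'])/c['fy']*d,d],-1)
    P=np.array(c['pose']); return p@P[:3,:3].T+P[:3,3]
def ray(n,u,v,z):
    c=r.camera_params(n);P=np.array(c['pose'])
    q=P[:3,:3]@np.array([(u-c['cx'])/c['fx'],(v-c['cy'])/c['fy'],1]); o=P[:3,3]
    return o+q*(z-o[2])/q[2]
E
python3 - <<'E'
from h import *
a,_=snap('top','top0'); b,_=snap('side','side0')
for n in('top','side'):
    c=r.camera_params(n); print(n,c['fx'],c['cx'],c['cy'],np.round(c['pose'],3).tolist())
print(r.sense())
E
```

```text
pics
top 380.55945900493697 254.02925551905182 193.28343621821173 [[-0.023, -0.989, 0.146, 450.881], [-1.0, 0.023, -0.004, 12.561], [0.001, -0.146, -0.989, 1108.99], [0.0, 0.0, 0.0, 1.0]]
side 375.37680074416716 258.8544097611893 190.31574152552076 [[-0.991, -0.073, 0.109, 485.217], [-0.131, 0.567, -0.813, 691.497], [-0.002, -0.821, -0.571, 597.456], [0.0, 0.0, 0.0, 1.0]]
{'time': 0.1, 'joint_pos': array([-8.09799054e+01,  7.51218042e+00,  8.53244661e+01, -6.08914849e-04,
        8.72625572e+01, -4.89361969e+00]), 'qd': array([ 0.05473243, -0.14890882, -0.24319112, -0.02582788, -0.00983173,
       -0.00336019]), 'joint_efforts': array([ 2.31751197e-03, -5.70951319e+01, -5.01943123e+01, -9.90873900e-05,
        8.17394553e-03, -2.09657111e-05]), 'tool_pos': array([ 144.21298136, -581.91565244,  249.02105516]), 'tcp_rot': array([-1.79901106e+02, -7.85672034e-03,  1.39137371e+01]), 'ft_force': array([-0.42108433,  0.50559658,  0.06119326]), 'wrist_torque': array([0.00520017, 0.01997149, 0.00610051]), 'grip_force': 0.0, 'finger_gap': 84.84222070525036}
```

```bash
sleep 0
```

```text
(no output)
```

View pics/top0.png

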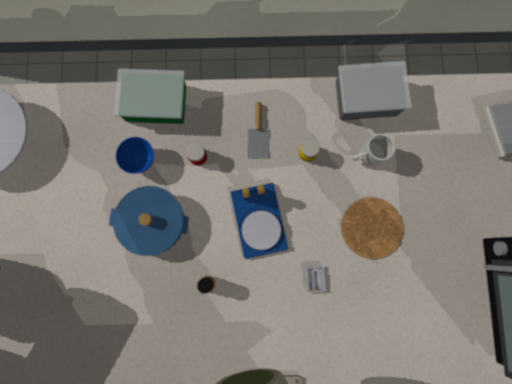

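View pics/side0.png

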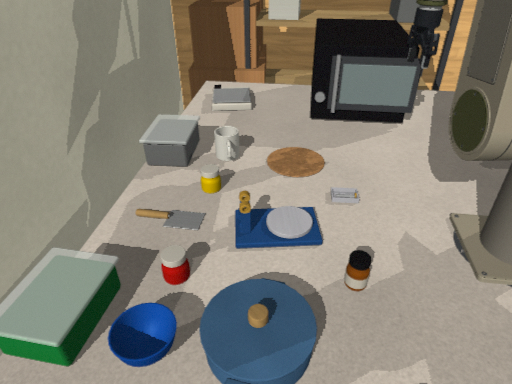

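The top view shows the lid and knob at (145,220), the press with plate at (261,230) and knuckles at (246,192) and (261,189), and the mat at (372,228). In the side view the knob is at (258,316), the knuckles at (244,195–208), the plate at (290,222) and the mat at (296,161).

```bash
cat > m.py <<'E'
from h import *
def load(n):
    f=np.load(f'/tmp/{n}.npz'); return f['im'],f['d']
def blob(mask,seed,rad):
    m=np.zeros(mask.shape,np.uint8); cv2.circle(m,seed,rad,255,-1)
    m&=mask.astype(np.uint8)*255
    n,l,s,c=cv2.connectedComponentsWithStats(m)
    k=1+np.argmax(s[1:,4]); return l==k,s[k],c[k]
def plane(n,m,z):
    cs,_=cv2.findContours(m.astype(np.uint8),cv2.RETR_EXTERNAL,cv2.CHAIN_APPROX_NONE)
    c=max(cs,key=cv2.contourArea)[:,0]
    return np.array([ray(n,u,v,z) for u,v in c])[:,:2]
def circ(n,m,z,):
    (x,y),(a,b),t=cv2.fitEllipse(plane(n,m,z).astype(np.float32)); return np.round([x,y,a,b],1)
E
python3 - <<'E'
from m import *
for n,sd in(('top',dict(knob=(145,219,12),lid=(148,221,60),mat=(372,228,45),plate=(261,230,24),kn=(253,190,20))),
            ('side',dict(knob=(258,316,16),lid=(258,322,75),mat=(296,161,40),plate=(290,222,32),kn=(244,202,16)))):
    im,d=load(n); P=cloud(n,d); hsv=cv2.cvtColor(im,cv2.COLOR_BGR2HSV); H,S,V=cv2.split(hsv)
    org=(H<30)&(S>90)&(V>60); mat=(H<25)&(S>70)
    blue=(H>95)&(H<125)&(S>100)
    for k,z,mask in(('knob',86,org),('mat',5,mat),('plate',28,(S<70)&(V>120)),('lid',56,blue)):
        u,v,R=sd[k]; m,s,c=blob(mask,(u,v),R)
        print(n,k,s,c.round(1),circ(n,m,z),'cloud med',np.median(P[m],0).round(1), 'zmax',np.percentile(P[m][:,2],95).round(1))
        if k=='knob':
            q=P[m]; q=q[(q[:,2]>82)]; print('  top pts mid',((q.max(0)+q.min(0))/2).round(1),len(q), (q.max(0)-q.min(0)).round(1))
    u,v,R=sd['kn']; m=np.zeros(H.shape,np.uint8); cv2.circle(m,(u,v),R,255,-1); m=(m>0)&org
    nn,l,s,c=cv2.connectedComponentsWithStats(m.astype(np.uint8))
    for k in range(1,nn):
        if s[k,4]>8: q=P[l==k]; print(n,'kn',s[k],c[k].round(1),np.median(q,0).round(1),q.min(0).round(1),q.max(0).round(1))
    m,s,c=blob(blue,(u,v+25),60 if n=='top' else 70)
    bl=blue&(P[...,2]<24)&(P[...,2]>8)
    m,s,c=blob(bl,{'top':(260,222),'side':(278,228)}[n],50)
    pts=P[m][:,:2].astype(np.float32); print(n,'base',s,cv2.minAreaRect(pts), np.median(P[m][:,2]), cv2.minAreaRect(plane(n,m,16).astype(np.float32)))
E
```

```text
top knob [139 214  13  11 113] [145.1 219.2] [538.4 303.   27.7  32.4] cloud med [538.7 303.4  86. ] zmax 89.0
  top pts mid [538.7 303.8  86.5] 110 [27.7 32.   8.9]
top mat [ 341  197   63   62 3001] [371.9 227.7] [ 506.2 -330.7  175.5  176.8] cloud med [ 505.  -330.5    5.2] zmax 8.7
top plate [ 242  211   39   39 1184] [260.5 229.8] [506.   -7.9 107.  107.6] cloud med [505.2  -7.5  28.2] zmax 31.8
top lid [ 110  187   78   68 3677] [148.2 220.7] [537.9 303.2 183.1 202.1] cloud med [535.1 300.9  56.2] zmax 59.4
top kn [257 185   8   9  50] [260.6 189. ] [611.8 -10.3  95.5] [600.8 -18.5  48. ] [ 6.253e+02 -5.000e-01  1.005e+02]
top kn [243 188   6  10  48] [245.6 192.4] [603.9  30.4  94.9] [591.4  24.6  15.7] [616.6  40.2 102.5]
top base [ 231  184   57   74 1484] ((534.6696166992188, -3.345123291015625), (195.41436767578125, 125.72992706298828), 10.90871524810791) 16.139383118221076 ((534.4597778320312, -3.3783035278320312), (194.74349975585938, 125.57080078125), 10.812369346618652)
side knob [248 304  20  24 390] [257.7 315.4] [538.4 312.8  31.8  44.4] cloud med [538.4 312.6  85.3] zmax 87.3
  top pts mid [519.9 491.1 339.7] 286 [ 69.4 400.8 515.4]
side mat [ 267  147   58   30 1377] [295.2 161.6] [ 507.6 -326.7  176.9  179.9] cloud med [ 506.7 -321.5    4.6] zmax 6.5
side plate [ 266  190   57   49 1903] [290.7 214.2] [502.  -33.6 128.7 188.6] cloud med [505.  -30.   26.5] zmax 29.1
side lid [ 200  279  116  105 9603] [258. 334.] [538.1 311.7 191.4 204.6] cloud med [534.9 329.3  56. ] zmax 57.6
side kn [239 191  12  22 218] [244.4 201.8] [609.6  24.3  90.7] [ 485.2 -152.9   -1. ] [631.7 691.5 597.5]
side base [ 236  207   86   40 1547] ((535.0087280273438, -0.8763504028320312), (196.34580993652344, 130.69821166992188), 10.747489929199219) 15.561431518309291 ((534.5517578125, 3.2122573852539062), (194.86697387695312, 136.08518981933594), 10.540574073791504)
```

```bash
cat > p.py <<'E'
import numpy as np,json,sys
from scipy.spatial.transform import Rotation as R
# commanded pose [x,y,z,yaw], tool down. usage: plan((x,y,z,yaw),...) : last becomes commanded
def plan(*T,save=True):
    try: c=json.load(open('cmd.json'))
    except Exception: c=[144.273,-582.401,249.992,13.9137]
    R0=R.from_euler('xyz',[180,0,c[3]],degrees=True)
    for t in T:
        s=R0.inv().apply(np.array(t[:3])-c[:3]).round(1); w=round(-np.radians(t[3]-c[3]),4)
        print('shift',s.tolist(),'turn',[0,0,w],'dist',round(float(np.linalg.norm(s)),1))
    if save: json.dump([*(R0.apply(s)+c[:3]),c[3]-np.degrees(w)],open('cmd.json','w'))
E
python3 - <<'E'
from p import *
plan((480,-250,220,13.9),(600,0,220,13.9),(538.5,304,200,13.9))
E
```

```text
shift [405.8, -241.9, 30.0] turn [0, 0, np.float64(0.0002)] dist 473.4
shift [582.4, -455.7, 30.0] turn [0, 0, np.float64(0.0002)] dist 740.1
shift [595.8, -765.6, 50.0] turn [0, 0, np.float64(0.0002)] dist 971.4
```

>>> jog_arm([
  [[20,-12,2],[0,0,0]],
  [[61,-36,5],[0,0,0]],
  [[103,-61,8],[0,0,0]],
  [[145,-86,11],[0,0,0]],
  [[187,-111,14],[0,0,0]],
  [[229,-136,17],[0,0,0]],
  [[271,-161,20],[0,0,0]],
  [[313,-186,23],[0,0,0]],
  [[355,-211,26],[0,0,0]],
  [[390,-240,30],[0,0,0]],
], grip=85)

```text
time: 1.1
tool_pos: [466.5, -253.9, 219.7]
tcp_rot: [180.0, -0.0, 13.9]
ft_force: [0.6, -0.4, 0.0]
finger_gap: 85.1
grip_force: 0.0
```

>>> jog_arm([
  [[18,-46,0],[0,0,0]],
  [[36,-92,0],[0,0,0]],
  [[54,-138,0],[0,0,0]],
  [[72,-184,0],[0,0,0]],
  [[90,-230,0],[0,0,0]],
  [[108,-276,2],[0,0,0]],
  [[126,-322,6],[0,0,0]],
  [[144,-368,10],[0,0,0]],
  [[162,-414,14],[0,0,0]],
  [[180,-460,18],[0,0,0]],
])

```text
time: 2.1
tool_pos: [528.9, 236.2, 201.5]
tcp_rot: [180.0, 0.0, 13.9]
ft_force: [0.8, -0.7, -0.3]
finger_gap: 85.0
grip_force: 0.0
```

>>> jog_arm([
  [[14,-36,1],[0,0,0]],
  [[22,-57,2],[0,0,0]],
  [[25.8,-65.6,2],[0,0,0]],
  [[25.8,-65.6,2],[0,0,0]],
  [[25.8,-65.6,2],[0,0,0]],
])

```text
time: 2.6
tool_pos: [538.5, 302.9, 199.8]
tcp_rot: [180.0, 0.0, 13.9]
ft_force: [-0.8, 0.1, 0.7]
finger_gap: 84.7
grip_force: 0.0
```

>>> jog_arm([
  [[0,0,30],[0,0,0]],
  [[0,0,65],[0,0,0]],
  [[0,0,95],[0,0,0]],
  [[0,0,110],[0,0,0]],
  [[0,0,117],[0,0,0]],
  [[0,0,119],[0,0,0]],
  [[0,0,119],[0,0,0]],
])

```text
time: 3.3
tool_pos: [539.5, 304.1, 82.5]
tcp_rot: [-180.0, -0.1, 13.9]
ft_force: [0.2, -0.1, -0.2]
finger_gap: 84.9
grip_force: 0.0
```

>>> jog_arm([
  [[0,0,0],[0,0,0]],
  [[0,0,0],[0,0,0]],
  [[0,0,0],[0,0,0]],
  [[0,0,0],[0,0,0]],
  [[0,0,0],[0,0,0]],
  [[0,0,0],[0,0,0]],
  [[0,0,0],[0,0,0]],
  [[0,0,0],[0,0,0]],
  [[0,0,0],[0,0,0]],
  [[0,0,0],[0,0,0]],
], grip=20, force=50)

```text
time: 4.3
tool_pos: [539.0, 304.3, 81.9]
tcp_rot: [-180.0, -0.1, 13.9]
ft_force: [-1.9, -0.0, 5.7]
finger_gap: 32.0
grip_force: 49.5
```

>>> jog_arm([
  [[0,0,-3],[0,0,0]],
  [[0,0,-8],[0,0,0]],
  [[0,0,-14],[0,0,0]],
  [[0,0,-20],[0,0,0]],
  [[0,0,-26],[0,0,0]],
  [[0,0,-30],[0,0,0]],
  [[0,0,-30],[0,0,0]],
  [[0,0,-30],[0,0,0]],
])

```text
time: 5.1
tool_pos: [538.6, 304.0, 111.1]
tcp_rot: [-180.0, -0.0, 13.9]
ft_force: [0.3, -0.7, -5.6]
finger_gap: 32.4
grip_force: 50.0
```

Run:
```python
from h import *
snap('side','side1'); print(r.sense()['wrist_torque'],r.sense()['tool_pos'])
```

```text
[-0.0249626  -0.01597653  0.06596868] [538.3521825  303.88901142 110.75842699]
```

View pics/side1.png

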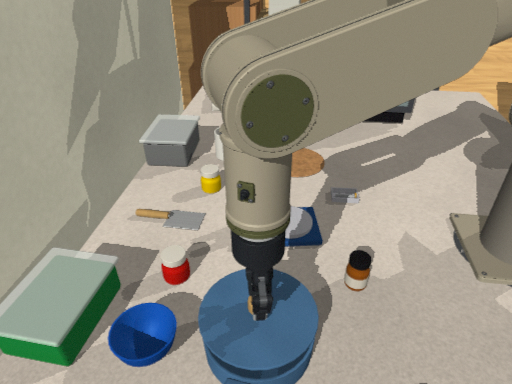

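The side view shows the lid hanging level from the knob at (258,303), with its rim clear of the pot. Next I carry it to the mat.

Run:
```python
import json
json.dump([538.5,304,111,13.9],open('cmd.json','w'))
from p import *
plan((538.5,304,175,13.9),(580,0,175,13.9),(507,-329,175,13.9))
```

```text
shift [0.0, 0.0, -64.0] turn [0, 0, np.float64(-0.0)] dist 64.0
shift [-32.7, 305.1, -64.0] turn [0, 0, np.float64(-0.0)] dist 313.5
shift [-182.6, 606.9, -64.0] turn [0, 0, np.float64(-0.0)] dist 637.0
```

>>> jog_arm([
  [[0,0,-10],[0,0,0]],
  [[0,0,-25],[0,0,0]],
  [[0,0,-42],[0,0,0]],
  [[0,0,-55],[0,0,0]],
  [[-1.5,5,-62],[0,0,0]],
  [[-6,20,-64],[0,0,0]],
  [[-12,40,-64],[0,0,0]],
  [[-21,70,-64],[0,0,0]],
  [[-31.6,105,-64],[0,0,0]],
  [[-42,140,-64],[0,0,0]],
])

```text
time: 6.15
tool_pos: [530.4, 155.7, 174.2]
tcp_rot: [180.0, 0.1, 13.9]
ft_force: [0.3, -0.7, -4.3]
finger_gap: 32.4
grip_force: 50.3
```

>>> jog_arm([
  [[-11,37,0],[0,0,0]],
  [[-22,74,0],[0,0,0]],
  [[-33,111,0],[0,0,0]],
  [[-44,148,0],[0,0,0]],
  [[-55,185,0],[0,0,0]],
  [[-66,222,0],[0,0,0]],
  [[-78,259,0],[0,0,0]],
  [[-89,296,0],[0,0,0]],
  [[-100,333,0],[0,0,0]],
  [[-111,370,0],[0,0,0]],
])

```text
time: 7.15
tool_pos: [510.9, -230.0, 174.4]
tcp_rot: [-180.0, 0.1, 13.9]
ft_force: [1.2, -0.0, -4.6]
finger_gap: 32.0
grip_force: 50.3
```

>>> jog_arm([
  [[-9,32,0],[0,0,0]],
  [[-18,60,0],[0,0,0]],
  [[-25,82,0],[0,0,0]],
  [[-29,94,0],[0,0,0]],
  [[-29.6,96.9,5],[0,0,0]],
  [[-29.6,96.9,20],[0,0,0]],
  [[-29.6,96.9,45],[0,0,0]],
  [[-29.6,96.9,65],[0,0,0]],
  [[-29.6,96.9,75],[0,0,0]],
  [[-29.6,96.9,75],[0,0,0]],
])

```text
time: 8.15
tool_pos: [505.8, -326.8, 97.0]
tcp_rot: [-179.8, 0.2, 14.0]
ft_force: [-1.0, 0.4, -5.3]
finger_gap: 32.2
grip_force: 50.4
```

Run:
```python
from m import *
a,_=snap('top','top2'); b,_=snap('side','side2')
w=np.hstack([a[130:330,270:480],b[60:260,200:410]]); cv2.imwrite('pics/c2.png',cv2.resize(w,None,fx=1.9,fy=1.9))
print(r.sense()['tool_pos'],r.sense()['ft_force'])
```

```text
[ 507.45380621 -328.46020276  100.171844  ] [ 0.13257905 -0.56561388 -4.66499163]
```

View pics/c2.png

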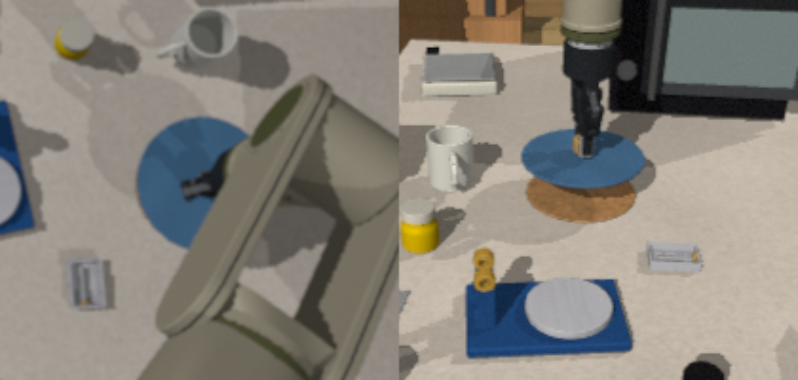

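The crop shows the lid level and centred over the mat: disc centre at (583,160) in the side half, mat centre at (581,195). I now lower it slowly until it touches.

>>> jog_arm([
  [[0,0,12],[0,0,0]],
  [[0,0,28],[0,0,0]],
  [[0,0,41],[0,0,0]],
  [[0,0,48],[0,0,0]],
  [[0,0,50],[0,0,0]],
  [[0,0,51],[0,0,0]],
  [[0,0,52],[0,0,0]],
  [[0,0,53],[0,0,0]],
  [[0,0,53],[0,0,0]],
])

```text
time: 9.15
tool_pos: [507.4, -329.2, 47.4]
tcp_rot: [180.0, -0.0, 13.9]
ft_force: [0.1, -0.1, -4.7]
finger_gap: 32.4
grip_force: 50.4
```

>>> jog_arm([
  [[0,0,0.5],[0,0,0]],
  [[0,0,1],[0,0,0]],
  [[0,0,1.5],[0,0,0]],
  [[0,0,1.5],[0,0,0]],
])

```text
time: 9.55
tool_pos: [507.1, -329.0, 45.4]
tcp_rot: [-180.0, 0.0, 13.9]
ft_force: [0.2, -0.1, -5.7]
finger_gap: 32.2
grip_force: 50.4
```

>>> jog_arm([
  [[0,0,0.5],[0,0,0]],
  [[0,0,1],[0,0,0]],
  [[0,0,1],[0,0,0]],
  [[0,0,1],[0,0,0]],
])

```text
time: 9.95
tool_pos: [507.2, -329.1, 44.8]
tcp_rot: [180.0, -0.0, 13.9]
ft_force: [-1.4, 1.2, -0.7]
finger_gap: 32.5
grip_force: 50.9
```

>>> jog_arm([
  [[0,0,0.5],[0,0,0]],
  [[0,0,1],[0,0,0]],
  [[0,0,1],[0,0,0]],
  [[0,0,1],[0,0,0]],
])

```text
time: 10.35
tool_pos: [507.4, -329.1, 44.7]
tcp_rot: [180.0, -0.0, 13.9]
ft_force: [-4.7, 2.9, 8.7]
finger_gap: 32.5
grip_force: 51.6
```

>>> jog_arm([
  [[0,0,0],[0,0,0]],
  [[0,0,0],[0,0,0]],
  [[0,0,0],[0,0,0]],
  [[0,0,0],[0,0,0]],
  [[0,0,0],[0,0,0]],
  [[0,0,0],[0,0,0]],
  [[0,0,0],[0,0,0]],
  [[0,0,0],[0,0,0]],
], grip=85)

```text
time: 11.15
tool_pos: [507.2, -329.0, 43.5]
tcp_rot: [-180.0, 0.0, 13.9]
ft_force: [-0.8, -0.2, 0.5]
finger_gap: 85.2
grip_force: 0.0
```

>>> jog_arm([
  [[0,0,-5],[0,0,0]],
  [[0,0,-25],[0,0,0]],
  [[0,0,-60],[0,0,0]],
  [[0,0,-100],[0,0,0]],
  [[0,0,-140],[0,0,0]],
  [[0,0,-176.5],[0,0,0]],
  [[0,0,-176.5],[0,0,0]],
])

```text
time: 11.85
tool_pos: [509.9, -331.1, 228.1]
tcp_rot: [179.5, -0.4, 13.9]
ft_force: [0.2, -0.6, 1.2]
finger_gap: 84.9
grip_force: 0.0
```

Run:
```python
import json
json.dump([507,-329,220,13.9],open('cmd.json','w'))
from m import *
a,_=snap('top'); b,_=snap('side')
w=np.hstack([cv2.resize(a[160:290,80:220],None,fx=2.8,fy=2.8),cv2.resize(b[250:384,190:330],None,fx=2.8,fy=2.8)[:364]]); cv2.imwrite('pics/c3.png',w)
cv2.imwrite('pics/side3.png',b)
```

```text
(no output)
```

View pics/c3.png

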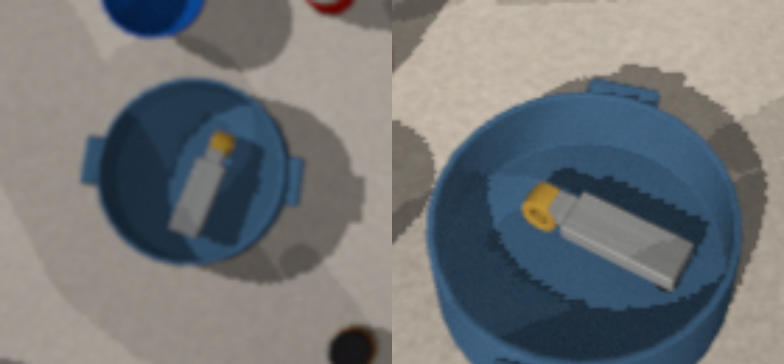

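View pics/side3.png

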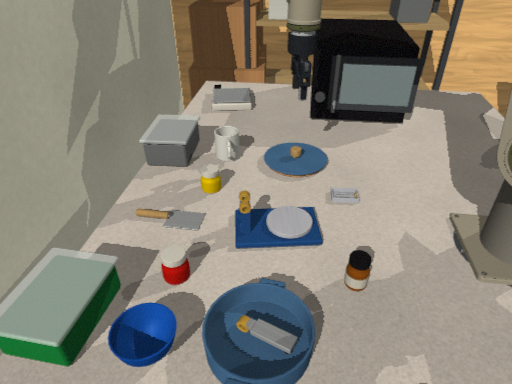

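The lid now rests on the mat, with its disc at (296,160) in the side view. The leaf lies in the pot: in the top view the knuckle is near (159,211) and the strap centre near (150,229). In the side view the knuckle is at (243,325) and the strap at (273,334).

Run:
```python
from m import *
for n,s,k in(('top',(150,229),(159,211)),('side',(273,334),(243,325))):
    im,d=load(n); P=cloud(n,d); H,S,V=cv2.split(cv2.cvtColor(im,cv2.COLOR_BGR2HSV))
    m,st,c=blob((S<70)&(V>60),s,32); 
    top=m&(abs(P[...,2]-31)<5)
    for nm,mm in(('all',m),('top',top)):
        mm,_,_=blob(mm,s,32); pl=plane(n,mm,31).astype(np.float32)
        b=cv2.minAreaRect(pl); print(n,nm,mm.sum(),np.round(b[0],1),np.round(b[1],1),round(b[2],1), 'centroid',np.mean([ray(n,u,v,31) for v,u in np.argwhere(mm)],0).round(1),'cl',np.median(P[mm],0).round(1))
    kk,st,c=blob((H<30)&(S>110)&(V>60),k,14); print(n,'kn',st,c.round(1),np.median(P[kk],0).round(1),ray(n,*c,26).round(1))
    # pot rim
    pm=(H>95)&(H<125)&(S>80)&(P[...,2]>46)&(P[...,2]<54); pm,st,_=blob(pm,{'top':(148,221),'side':(258,330)}[n],70); print(n,'rim',circ(n,pm,50))
    for nm,q in dict(press=None).items(): pass
    mm,_,c=blob((H>95)&(H<125)&(S>80)&(abs(P[...,1]+329)<130),{'top':(372,228),'side':(296,160)}[n],45); print(n,'lid',circ(n,mm,19),np.median(P[mm],0).round(1))
```

```text
top all 381 [526.7 297.6] [ 34.2 111.8] 67.8 centroid [516.9 301.8  31. ] cl [515.2 302.   30.3]
top top 318 [517.  300.5] [30.7 88.9] 67.8 centroid [514.2 301.8  31. ] cl [513.6 301.7  30.8]
top kn [156 207   7   8  42] [159.2 210.5] [565.7 279.6  29.1] [567.4 280.3  26. ]
top rim [541.5 329.6 195.7 237.7]
top lid [ 507.1 -323.7  177.1  189.9] [ 499.6 -315.2   19.3]
side all 946 [518.3 305.8] [36.  91.5] 68.3 centroid [515.5 307.4  31. ] cl [514.8 307.   30.3]Traceback (most recent call last):
  File "<stdin>", line 8, in <module>
  File "h.py", line 12, in ray
    c=r.camera_params(n);P=np.array(c['pose'])
ValueError: time passes only in moves, steps and waits
```

```bash
sed -i 's/^def snap/CP={n:{k:np.array(v) for k,v in r.camera_params(n).items()} for n in ("top","side")}\ndef snap/; s/c=r.camera_params(n)/c=CP[n]/' h.py
python3 - <<'E'
from m import *
n='side';s,k=(273,334),(243,325)
im,d=load(n); P=cloud(n,d); H,S,V=cv2.split(cv2.cvtColor(im,cv2.COLOR_BGR2HSV))
m,st,c=blob((S<70)&(V>60)&(abs(P[...,2]-31)<3),s,36)
b=cv2.minAreaRect(plane(n,m,31).astype(np.float32)); print(b,m.sum(),np.median(P[m],0).round(1),np.mean([ray(n,u,v,31) for v,u in np.argwhere(m)],0).round(1))
kk,st,c=blob((H<30)&(S>110)&(V>60)&(P[...,2]>24),k,16); print(n,'kn',st,c.round(1),np.median(P[kk],0).round(1),P[kk].min(0).round(1),P[kk].max(0).round(1))
print(r.sense()['tool_pos'],r.sense()['time'])
from p import *
plan((530,-20,220,-22.5),(528.5,296.5,180,-22.5),save=False)
E
```

```text
((518.9077758789062, 304.71356201171875), (31.07082176208496, 89.63250732421875), 68.18190002441406) 772 [514.9 305.7  30.6] [515.5 306.1  31. ]
side kn [237 316  13  12  86] [243.1 320.7] [567.8 286.2  29. ] [559.  275.4  24.8] [579.  295.6  33. ]
[ 507.85908537 -329.50947076  221.78211078] 11.95
shift [96.6, -294.4, -0.0] turn [0, 0, np.float64(0.6353)] dist 309.8
shift [171.1, -602.0, 40.0] turn [0, 0, np.float64(0.6353)] dist 627.1
```

Run:
```python
from p import *
plan((525,110,220,-22))
plan((528,298,150,-22),(528,298,60,-22),(528,298,29,-22))
```

```text
shift [122.9, -421.8, -0.0] turn [0, 0, np.float64(0.6266)] dist 439.3
shift [-67.6, -175.5, 70.0] turn [0, 0, np.float64(-0.0)] dist 200.7
shift [-67.6, -175.5, 160.0] turn [0, 0, np.float64(-0.0)] dist 246.9
shift [-67.6, -175.5, 191.0] turn [0, 0, np.float64(-0.0)] dist 268.1
```

>>> jog_arm([
  [[8,-28,0],[0,0,0.05]],
  [[20,-70,0],[0,0,0.13]],
  [[34,-117,0],[0,0,0.22]],
  [[48,-164,0],[0,0,0.31]],
  [[62,-211,0],[0,0,0.4]],
  [[76,-259,0],[0,0,0.49]],
  [[89,-306,0],[0,0,0.56]],
  [[103,-352,0],[0,0,0.61]],
  [[115,-393,0],[0,0,0.6266]],
  [[122.9,-421.8,0],[0,0,0.6266]],
])

```text
time: 12.95
tool_pos: [523.6, 112.7, 217.9]
tcp_rot: [179.9, 0.2, -21.9]
ft_force: [0.2, -0.5, -0.2]
finger_gap: 84.5
grip_force: 0.0
```

>>> jog_arm([
  [[-13,-34,8],[0,0,0]],
  [[-29,-75,25],[0,0,0]],
  [[-44,-114,42],[0,0,0]],
  [[-57,-148,58],[0,0,0]],
  [[-65,-168,68],[0,0,0]],
  [[-67.6,-175.5,75],[0,0,0]],
  [[-67.6,-175.5,90],[0,0,0]],
  [[-67.6,-175.5,110],[0,0,0]],
  [[-67.6,-175.5,120],[0,0,0]],
  [[-67.6,-175.5,120],[0,0,0]],
])

```text
time: 13.95
tool_pos: [526.8, 296.0, 97.4]
tcp_rot: [179.8, 0.2, -22.1]
ft_force: [-0.1, 0.5, -0.9]
finger_gap: 85.0
grip_force: 0.0
```

Run:
```python
from m import *
b,_=snap('side'); a,_=snap('top')
w=np.hstack([cv2.resize(a[160:290,80:220],None,fx=2.8,fy=2.8),cv2.resize(b[250:384,190:330],None,fx=2.8,fy=2.8)[:364]]); cv2.imwrite('pics/c4.png',w)
print(r.sense()['tool_pos'],r.sense()['tcp_rot'],r.sense()['joint_pos'].round(1))
```

```text
[528.36077651 297.14462153 100.14044773] [ 1.79985770e+02  2.69692625e-03 -2.20492757e+01] [ 24.5  15.1  92.7  -0.   72.2 136.6]
```

View pics/c4.png

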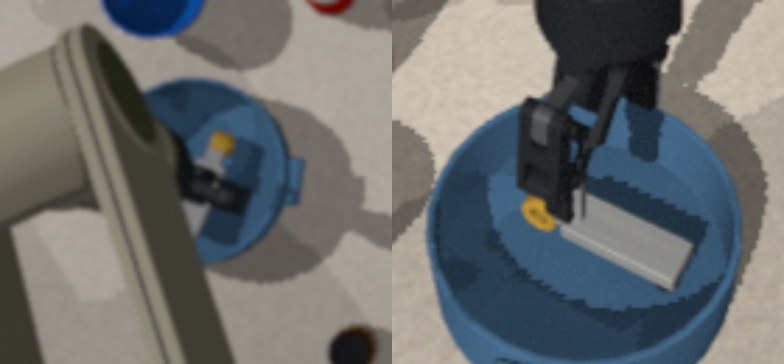

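The crop shows the open fingers straddling the strap just behind the knuckle, inside the pot wall. Now I descend and grip.

>>> jog_arm([
  [[0,0,12],[0,0,0]],
  [[0,0,30],[0,0,0]],
  [[0,0,48],[0,0,0]],
  [[0,0,60],[0,0,0]],
  [[0,0,67],[0,0,0]],
  [[0,0,70],[0,0,0]],
  [[0,0,71],[0,0,0]],
  [[0,0,71],[0,0,0]],
  [[0,0,71],[0,0,0]],
])

```text
time: 14.95
tool_pos: [528.7, 298.3, 29.8]
tcp_rot: [-179.9, -0.1, -22.0]
ft_force: [-0.2, 1.1, -0.5]
finger_gap: 85.4
grip_force: 0.0
```

>>> jog_arm([
  [[0,0,0],[0,0,0]],
  [[0,0,0],[0,0,0]],
  [[0,0,0],[0,0,0]],
  [[0,0,0],[0,0,0]],
  [[0,0,0],[0,0,0]],
  [[0,0,0],[0,0,0]],
  [[0,0,0],[0,0,0]],
  [[0,0,0],[0,0,0]],
  [[0,0,0],[0,0,0]],
  [[0,0,0],[0,0,0]],
], grip=15, force=70)

```text
time: 15.95
tool_pos: [528.4, 298.1, 29.4]
tcp_rot: [-180.0, -0.0, -22.0]
ft_force: [-0.2, -0.9, 5.0]
finger_gap: 28.4
grip_force: 70.0
```

Run:
```python
import json
json.dump([528,298,29,-22],open('cmd.json','w'))
from p import *
plan((528,298,170,-22),(567,3.4,160,10.8))
```

```text
shift [0.0, 0.0, -141.0] turn [0, 0, np.float64(-0.0)] dist 141.0
shift [146.5, 258.5, -131.0] turn [0, 0, np.float64(-0.5725)] dist 324.7
```

>>> jog_arm([
  [[0,0,-4],[0,0,0]],
  [[0,0,-14],[0,0,0]],
  [[0,0,-30],[0,0,0]],
  [[0,0,-50],[0,0,0]],
  [[0,0,-75],[0,0,0]],
  [[0,0,-100],[0,0,0]],
  [[0,0,-120],[0,0,0]],
  [[0,0,-135],[0,0,0]],
  [[0,0,-141],[0,0,0]],
  [[0,0,-141],[0,0,0]],
])

```text
time: 16.95
tool_pos: [528.6, 298.2, 171.2]
tcp_rot: [-179.9, -0.1, -22.0]
ft_force: [-0.2, -1.1, -2.4]
finger_gap: 28.9
grip_force: 69.2
```

>>> jog_arm([
  [[6,10,0],[0,0,-0.02]],
  [[19,34,0],[0,0,-0.07]],
  [[38,67,0],[0,0,-0.15]],
  [[57,101,0],[0,0,-0.23]],
  [[76,135,0],[0,0,-0.31]],
  [[95,168,0],[0,0,-0.39]],
  [[114,201,0],[0,0,-0.46]],
  [[131,231,3],[0,0,-0.52]],
  [[142,250,7],[0,0,-0.56]],
  [[146.5,258.5,10],[0,0,-0.5725]],
])

```text
time: 17.95
tool_pos: [566.3, 1.4, 158.2]
tcp_rot: [-180.0, 0.2, 10.7]
ft_force: [0.6, -0.4, -2.3]
finger_gap: 28.3
grip_force: 69.4
```

>>> jog_arm([
  [[0,0,0],[0,0,0]],
  [[0,0,0],[0,0,0]],
  [[0,0,0],[0,0,0]],
])

```text
time: 18.25
tool_pos: [567.0, 4.7, 159.9]
tcp_rot: [-180.0, 0.0, 10.8]
ft_force: [-1.3, 0.1, -2.0]
finger_gap: 28.3
grip_force: 69.4
```

Run:
```python
from m import *
b,_=snap('side'); a,_=snap('top')
w=np.hstack([cv2.resize(a[150:270,200:320],None,fx=3.3,fy=3.3),cv2.resize(b[130:250,210:330],None,fx=3.3,fy=3.3)]); cv2.imwrite('pics/c5.png',w)
print(r.sense()['tool_pos'],r.sense()['tcp_rot'])
```

```text
[567.18771271   4.64644662 160.15515104] [-1.79990735e+02 -1.52472574e-02  1.08815143e+01]
```

View pics/c5.png

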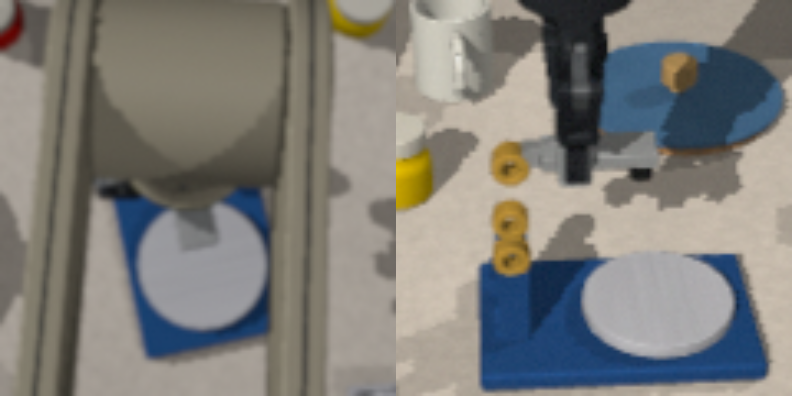

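The side half of the crop shows the leaf level above the press. Its knuckle is at about (245,180) in full-picture pixels; the press knuckles are at (244.5,197) and (245,208). The arm hides the knuckles in the top view, where only the tail shows near (260,221).

```bash
cat > al.py <<'E'
from m import *
a=np.radians(10.85); X=np.array([np.cos(a),np.sin(a),0]); Y=np.array([-np.sin(a),np.cos(a),0]); Z=np.array([0,0,1.])
h=np.array([608.3,11.3,85])
def pf(p): p=np.asarray(p)-h; return np.stack([p@X,p@Y,p@Z],-1)   # press axes about nominal press_hole
def rayY(n,u,v,y):
    c=CP[n];P=c['pose'];q=P[:3,:3]@np.array([(u-c['cx'])/c['fx'],(v-c['cy'])/c['fy'],1]);o=pf(P[:3,3]);q=np.array([q@X,q@Y,q@Z])
    return o+q*(y-o[1])/q[1]
if __name__=='__main__':
    im,d=load('side'); P=cloud('side',d); H,S,V=cv2.split(cv2.cvtColor(im,cv2.COLOR_BGR2HSV))
    br=(H>8)&(H<30)&(S>110)&(V>50)&(d>300)
    big=np.zeros(br.shape,np.uint8); big[165:220,232:256]=1; br&=big>0
    q=pf(P)
    for v in range(170,218,1):
        row=[u for u in range(234,256) if br[v,u]]
        if row: print(v,row[0],row[-1],len(row),'y %.1f z %.1f x %.1f..%.1f'%(np.median(q[v,row,1]),np.median(q[v,row,2]),q[v,row[0],0],q[v,row[-1],0]))
E
python3 al.py
```

```text
173 242 246 5 y -5.4 z 74.4 x 4.9..-3.9
174 241 247 7 y 0.5 z 75.4 x 7.1..-6.0
175 240 247 8 y 4.0 z 75.0 x 9.4..-5.8
176 239 247 9 y 6.7 z 74.2 x 11.6..-5.7
177 239 247 9 y 9.7 z 73.6 x 11.7..-5.6
178 239 248 10 y 10.5 z 71.8 x 11.7..-7.7
179 239 249 10 y 10.7 z 69.0 x 11.8..-9.9
180 239 249 11 y 8.3 z 65.3 x 11.9..-9.8
181 239 249 11 y 9.1 z 63.2 x 12.0..-9.7
182 239 249 11 y 8.7 z 60.3 x 12.0..-9.6
183 240 249 10 y 10.1 z 58.4 x 10.0..-9.7
184 240 248 9 y 10.7 z 55.8 x 10.0..-7.4
185 242 246 5 y 11.3 z 54.1 x 5.8..-3.0
191 242 247 6 y -25.6 z 12.2 x 6.2..-7.9
192 240 248 9 y -24.0 z 10.5 x 10.9..-7.7
193 240 248 9 y -18.8 z 11.6 x 11.0..-7.7
194 240 248 9 y -15.7 z 10.9 x 11.0..-7.5
195 239 249 11 y -14.3 z 9.0 x 13.4..-9.7
196 239 249 10 y -13.9 z 6.2 x 13.5..-9.7
197 239 249 11 y -15.1 z 2.1 x 13.6..-9.6
198 239 249 11 y -14.5 z 0.5 x 13.7..-9.5
199 240 249 10 y -14.5 z -2.6 x 11.4..-9.4
200 240 248 9 y -13.9 z -5.2 x 11.5..-7.1
201 241 247 7 y 11.0 z 10.2 x 9.3..-4.7
202 242 248 7 y 17.0 z 12.1 x 7.0..-6.5
203 240 248 9 y 20.2 z 11.3 x 11.6..-6.3
204 240 249 10 y 23.1 z 10.8 x 11.6..-8.5
205 240 249 10 y 27.3 z 11.4 x 11.7..-8.3
206 240 249 10 y 27.8 z 9.2 x 11.8..-8.2
207 240 249 9 y 28.6 z 6.6 x 11.8..-8.1
208 240 250 11 y 27.6 z 2.8 x 11.9..-10.3
209 240 250 11 y 25.2 z -1.3 x 12.0..-10.3
210 240 249 10 y 25.2 z -4.4 x 12.1..-8.0
211 240 249 10 y 27.2 z -5.5 x 12.2..-7.9
212 241 248 8 y 29.2 z -6.9 x 10.0..-5.6
```

>>> jog_arm([
  [[0.3,1,5],[0,0,0]],
  [[0.3,2,15],[0,0,0]],
  [[0.3,2.4,25],[0,0,0]],
  [[0.3,2.4,30],[0,0,0]],
  [[0.3,2.4,32],[0,0,0]],
  [[0.3,2.4,32],[0,0,0]],
  [[0.3,2.4,32],[0,0,0]],
  [[0.3,2.4,32],[0,0,0]],
])

```text
time: 19.15
tool_pos: [568.3, 1.1, 128.5]
tcp_rot: [180.0, -0.1, 10.8]
ft_force: [0.6, 0.7, -2.8]
finger_gap: 28.6
grip_force: 69.4
```

```bash
python3 - <<'E'
from m import *
snap('side'); print(r.sense()['tool_pos'],r.sense()['tcp_rot'])
E
python3 al.py
```

```text
[568.26478752   1.08965938 128.54798665] [ 1.79985801e+02 -5.03512753e-02  1.08073612e+01]
184 242 246 5 y -8.3 z 43.4 x 5.6..-3.3
185 241 247 7 y -3.5 z 44.1 x 8.0..-5.4
186 240 247 8 y 0.4 z 43.8 x 10.3..-5.3
187 240 247 8 y 3.1 z 43.1 x 10.3..-5.2
188 239 247 9 y 6.1 z 42.4 x 12.6..-5.1
189 239 248 10 y 6.5 z 40.0 x 12.7..-7.2
190 239 249 10 y 6.2 z 37.4 x 12.8..-9.4
191 239 249 11 y 4.7 z 33.8 x 12.9..-9.4
192 239 249 11 y 5.5 z 31.3 x 12.9..-9.3
193 240 249 10 y 5.9 z 28.5 x 10.8..-9.2
194 240 249 10 y 6.7 z 26.6 x 10.9..-10.0
195 239 249 11 y 7.2 z 24.2 x 13.4..-9.8
196 239 249 11 y 7.2 z 21.7 x 13.5..-9.6
197 239 249 11 y -15.7 z 2.7 x 13.6..-9.5
198 239 249 11 y -14.8 z 0.5 x 13.7..-9.5
199 240 249 10 y -15.8 z -3.8 x 11.4..-9.5
200 240 248 9 y -14.1 z -5.5 x 11.5..-7.1
201 241 247 7 y 12.9 z 11.6 x 9.3..-4.7
202 242 248 7 y 16.6 z 11.6 x 7.0..-6.5
203 240 248 9 y 19.0 z 10.8 x 11.6..-6.3
204 240 249 10 y 23.0 z 11.1 x 11.7..-8.5
205 240 249 10 y 26.4 z 10.7 x 11.7..-8.3
206 240 249 10 y 27.5 z 8.7 x 11.8..-8.2
207 240 249 9 y 28.1 z 6.6 x 11.9..-8.1
208 240 250 11 y 26.7 z 2.3 x 11.9..-10.3
209 239 250 12 y 26.7 z -0.3 x 14.2..-10.3
210 240 249 10 y 26.6 z -3.0 x 12.1..-7.9
211 240 249 10 y 27.7 z -4.9 x 12.2..-7.9
212 242 248 7 y 29.1 z -7.2 x 7.8..-5.6
```

>>> jog_arm([
  [[-0.2,-1.2,2],[0,0,0]],
  [[-0.2,-1.2,5],[0,0,0]],
  [[-0.2,-1.2,8],[0,0,0]],
  [[-0.2,-1.2,11],[0,0,0]],
  [[-0.2,-1.2,14],[0,0,0]],
  [[-0.2,-1.2,16],[0,0,0]],
  [[-0.2,-1.2,16],[0,0,0]],
  [[-0.2,-1.2,16],[0,0,0]],
])

```text
time: 20.0
tool_pos: [567.5, 2.3, 112.0]
tcp_rot: [-180.0, 0.0, 10.8]
ft_force: [0.1, 0.2, -2.3]
finger_gap: 28.3
grip_force: 69.4
```

>>> jog_arm([
  [[0,0,2],[0,0,0]],
  [[0,0,5],[0,0,0]],
  [[0,0,8],[0,0,0]],
  [[0,0,11],[0,0,0]],
  [[0,0,14],[0,0,0]],
  [[0,0,16],[0,0,0]],
  [[0,0,16],[0,0,0]],
  [[0,0,16],[0,0,0]],
  [[0,0,16],[0,0,0]],
  [[0,0,16],[0,0,0]],
])

```text
time: 21.0
tool_pos: [567.7, 2.3, 96.2]
tcp_rot: [180.0, -0.0, 10.8]
ft_force: [0.2, 0.2, -2.0]
finger_gap: 28.6
grip_force: 69.4
```

```bash
python3 - <<'E'
from m import *
b,_=snap('side'); a,_=snap('top'); s=r.sense(); print(s['tool_pos'],s['tcp_rot'],s['ft_force'],s['wrist_torque'])
w=np.hstack([cv2.resize(b[170:240,220:330],None,fx=7,fy=7,interpolation=cv2.INTER_CUBIC)]); cv2.imwrite('pics/c6.png',w)
E
python3 al.py
```

```text
[567.60764204   2.28986543  96.16656029] [ 1.79995673e+02 -1.49451416e-02  1.08114099e+01] [-0.39041562  0.02833666 -2.40148327] [-0.000778   -0.05027053 -0.00995573]
191 242 247 6 y -27.1 z 11.1 x 6.1..-7.9
192 240 247 8 y -22.5 z 11.7 x 10.9..-5.4
193 240 248 9 y -19.4 z 10.8 x 10.9..-7.6
194 240 248 9 y -15.7 z 10.6 x 11.0..-7.5
195 239 247 9 y -14.0 z 9.3 x 13.4..-5.0
196 239 247 9 y -7.7 z 11.0 x 13.5..-4.9
197 239 247 9 y -5.6 z 9.3 x 13.6..-4.8
198 239 247 9 y 0.5 z 11.0 x 13.7..-4.6
199 240 247 8 y 3.2 z 10.1 x 11.4..-4.5
200 240 247 8 y 7.2 z 10.4 x 11.4..-4.4
201 240 249 10 y 8.4 z 8.7 x 11.5..-8.9
202 240 249 10 y 15.9 z 11.2 x 11.6..-8.8
203 240 249 10 y 20.5 z 11.6 x 11.6..-8.7
204 240 249 10 y 22.6 z 10.8 x 11.7..-8.5
205 240 249 10 y 26.1 z 10.7 x 11.7..-8.4
206 240 249 10 y 28.0 z 9.1 x 11.8..-8.2
207 240 249 10 y 28.4 z 6.7 x 11.8..-8.1
208 240 250 11 y 28.6 z 3.6 x 11.9..-10.4
209 239 250 12 y 26.6 z -0.8 x 14.2..-10.2
210 240 249 10 y 26.5 z -3.2 x 12.1..-7.9
211 240 249 10 y 28.3 z -5.0 x 12.2..-7.9
212 241 248 8 y 28.4 z -7.3 x 10.0..-5.6
```

View pics/c6.png

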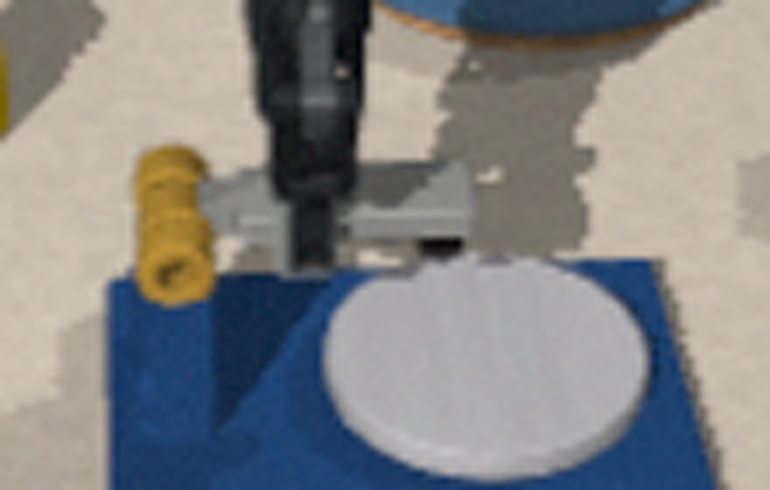

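The crop shows the three brass knuckles forming one continuous tube, from (170,165) to (180,270), with the strap level over the plate. The wrist carries only the leaf's weight (−2.4 N), so nothing is leaning on the press.

>>> jog_arm([
  [[0,0,0],[0,0,0]],
  [[0,0,0],[0,0,0]],
  [[0,0,0],[0,0,0]],
  [[0,0,0],[0,0,0]],
  [[0,0,0],[0,0,0]],
])

```text
time: 21.6
tool_pos: [567.5, 2.3, 96.0]
tcp_rot: [180.0, -0.0, 10.8]
ft_force: [0.2, -0.5, -2.3]
finger_gap: 28.4
grip_force: 69.4
```

```bash
python3 -c "
from bench import r
print(r.sense()['tool_pos'],r.sense()['ft_force'],r.hand_in())"
```

```text
the job is handed in; nothing more can be done
[567.50537655   2.28549599  96.00237637] [ 0.24481045 -0.51052271 -2.33402165] None
```

I set the lid down on the cork mat and handed in at 21.6 s with the leaf held still and level, its knuckle lined up between the press knuckles in the side camera and only its own weight on the wrist (about 2.3 N); the hand-in gave no verdict.

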